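# Pack, snap shut and scan the food tubs

## Task

Put all the garlic into the green tub and all the lemons into the blue tub, and snap each tub's own lid of the same colour fully home under both catches. When both tubs are shut, pick up the label scanner and hold its beam steady on the middle of the green lid's label for two seconds from about a hand's width away, then do the same with the blue lid's label, and lay the scanner back, right way up, in the middle of its pad. Leave both tubs standing flat on the worktop, and leave the tomato, the mug and the green carton where they are.

Things in the scene. Friction and masses are not known exactly. Their poses are not given: they have to be found in the camera images.
- green_tub: Open green food tub for the garlic, loose (0.4 kg). Outside 176 x 118 mm (x long, y short), 74 mm high; walls and floor 4 mm, inside 168 x 110 mm. Origin: centre of its underside; z up. At the middle of each short end stands a white sprung catch, 44 mm wide, up to 97 mm high and out to x = +-99 mm. The lid is pushed straight down: first touch about 14 mm above its seat, 10 to 15 N in all.
- green_lid_grip (a point): Grip point of the loose green lid (0.12 kg): on its white handle bar (64 mm along x, 16 mm thick in y), 36 mm above the lid's lowest face, 10 mm below the bar's top, 22 mm above the 176 x 118 x 5 mm plate (x long). Under the plate a tapered 9 mm plug fits the tub with 2.5 mm play. Lid frame, z up. Fits either way round; seated, this point is on the tub's z axis, 101 mm above its origin.
- green_lid_label (a point): Centre of the white striped code label (60 x 36 mm) on top of the green lid, 34 mm to +y of the handle and 21.5 mm lower than the grip point, same axes as the lid.
- green_tub_catch0 (a joint): Catch at the +x end of the green tub: m pushed outwards (0 at rest, at most 0.009; spring 400 N/m plus 0.8 N). Its tongue slopes in and down and overlaps the lid's end edge by 3.5 mm: the lid spreads it going down, then it springs back over the lid, to near 0 when snapped.
- green_tub_catch1 (a joint): Catch at the -x end of the green tub: m pushed outwards (0 at rest, at most 0.009; spring 400 N/m plus 0.8 N). Its tongue slopes in and down and overlaps the lid's end edge by 3.5 mm: the lid spreads it going down, then it springs back over the lid, to near 0 when snapped.
- blue_tub: Open blue food tub for the lemon, loose (0.4 kg). Outside 176 x 118 mm (x long, y short), 74 mm high; walls and floor 4 mm, inside 168 x 110 mm. Origin: centre of its underside; z up. At the middle of each short end stands a white sprung catch, 44 mm wide, up to 97 mm high and out to x = +-99 mm. The lid is pushed straight down: first touch about 14 mm above its seat, 10 to 15 N in all.
- blue_lid_grip (a point): Grip point of the loose blue lid (0.12 kg): on its white handle bar (64 mm along x, 16 mm thick in y), 36 mm above the lid's lowest face, 10 mm below the bar's top, 22 mm above the 176 x 118 x 5 mm plate (x long). Under the plate a tapered 9 mm plug fits the tub with 2.5 mm play. Lid frame, z up. Fits either way round; seated, this point is on the tub's z axis, 101 mm above its origin.
- blue_lid_label (a point): Centre of the white striped code label (60 x 36 mm) on top of the blue lid, 34 mm to +y of the handle and 21.5 mm lower than the grip point, same axes as the lid.
- blue_tub_catch0 (a joint): Catch at the +x end of the blue tub: m pushed outwards (0 at rest, at most 0.009; spring 400 N/m plus 0.8 N). Its tongue slopes in and down and overlaps the lid's end edge by 3.5 mm: the lid spreads it going down, then it springs back over the lid, to near 0 when snapped.
- blue_tub_catch1 (a joint): Catch at the -x end of the blue tub: m pushed outwards (0 at rest, at most 0.009; spring 400 N/m plus 0.8 N). Its tongue slopes in and down and overlaps the lid's end edge by 3.5 mm: the lid spreads it going down, then it springs back over the lid, to near 0 when snapped.
- garlic_a_centre (a point): Centre (28 mm above its underside) of a loose whitish garlic bulb, about 60 x 57 x 58 mm, 40 g. z up as it stands. May be absent.
- garlic_b_centre (a point): Centre (28 mm above its underside) of a loose whitish garlic bulb, about 60 x 57 x 58 mm, 40 g. z up as it stands. May be absent.
- lemon_a_centre (a point): Centre (28 mm above its underside) of a loose yellow lemon, 78 mm long (x) by 55 mm wide (y) by 56 mm high, 110 g. May be absent.
- lemon_b_centre (a point): Centre (28 mm above its underside) of a loose yellow lemon, 78 mm long (x) by 55 mm wide (y) by 56 mm high, 110 g. May be absent.
- scanner_centre (a point): Grip point in the body of the loose grey and black label scanner (0.16 kg), 18 mm above its flat underside. Grey body 42 mm wide (y), 36 mm high, from x = -29 to +57 mm of this point; black head 52 mm wide from x = -58 to -22 mm. x runs from head to tail, z up.
- scanner_window: The scanner's red window: its origin is the window's centre, 57.5 mm to -x of and 6 mm below scanner_centre; its z axis is the beam, which goes out of the head towards the scanner's -x and downwards at 45 degrees (when the scanner lies level).
- scanner_pad: Black charging pad fixed to the worktop, 136 x 78 mm (x long), 6 mm thick; origin: centre of its underside. The scanner lies on it at the start, its centre over the pad's centre, its x along the pad's x.
- tomato: Red tomato, bystander, 77 mm wide, 72 mm high; origin at the centre of its underside.
- orange_mug: Orange mug, bystander, 81 mm wide and 113 mm with its handle, 101 mm high; origin at the centre of its underside.
- green_box: Green carton, bystander, 64 x 73 mm, 127 mm high; origin at the centre of its underside.
There are look-alikes about, which are no part of the job. What is shaped like the part that bears lemon_a_centre but pink is not meant.

How it is judged (in metres and radians):
On the way, in this order (a step that is already met when the one before it is completed fails the run):
1. all garlic is in the green tub, all lemons are in the blue tub, and both lids are snapped on (x of garlic_a_centre in the frame of green_tub between -0.086 and 0.086 m and y of garlic_a_centre in the frame of green_tub between -0.058 and 0.058 m and z of garlic_a_centre in the frame of green_tub between 0 and 0.066 m and x of garlic_b_centre in the frame of green_tub between -0.086 and 0.086 m and y of garlic_b_centre in the frame of green_tub between -0.058 and 0.058 m and z of garlic_b_centre in the frame of green_tub between 0 and 0.066 m and x of green_lid_grip in the frame of green_tub between -0.008 and 0.008 m and y of green_lid_grip in the frame of green_tub between -0.008 and 0.008 m and z of green_lid_grip in the frame of green_tub between 0.098 and 0.1035 m and angle between the z axis of green_lid_grip and the z axis of green_tub, either way round below 0.05 rad and angle between each of green_tub, blue_tub's own z axis and vertical below 0.08 rad and height (world z) of each of green_tub, blue_tub below 0.012 m and value of joint each of green_tub_catch0, green_tub_catch1, blue_tub_catch0, blue_tub_catch1 below 0.002 m and x of lemon_a_centre in the frame of blue_tub between -0.086 and 0.086 m and y of lemon_a_centre in the frame of blue_tub between -0.058 and 0.058 m and z of lemon_a_centre in the frame of blue_tub between 0 and 0.066 m and x of lemon_b_centre in the frame of blue_tub between -0.086 and 0.086 m and y of lemon_b_centre in the frame of blue_tub between -0.058 and 0.058 m and z of lemon_b_centre in the frame of blue_tub between 0 and 0.066 m and x of blue_lid_grip in the frame of blue_tub between -0.008 and 0.008 m and y of blue_lid_grip in the frame of blue_tub between -0.008 and 0.008 m and z of blue_lid_grip in the frame of blue_tub between 0.098 and 0.1035 m and angle between the z axis of blue_lid_grip and the z axis of blue_tub, either way round below 0.05 rad), for 0.3 s.
2. the scanner, lifted, is held 40 to 160 mm from the green lid's label, beam within 20 mm of its middle, for 1 s (x of green_lid_label in the frame of scanner_window between -0.02 and 0.02 m and y of green_lid_label in the frame of scanner_window between -0.02 and 0.02 m and z of green_lid_label in the frame of scanner_window between 0.04 and 0.16 m and height (world z) of scanner_centre above 0.1 m), for 1 s.
3. the scanner, lifted, is held likewise on the blue lid's label for 1 s (x of blue_lid_label in the frame of scanner_window between -0.02 and 0.02 m and y of blue_lid_label in the frame of scanner_window between -0.02 and 0.02 m and z of blue_lid_label in the frame of scanner_window between 0.04 and 0.16 m and height (world z) of scanner_centre above 0.1 m), for 1 s.
At the end, for the whole second after the job is handed in: Garlic in the green tub, lemons in the blue; each lid on its own tub, centred to 8 mm, at most 2.5 mm above its seat, level to 0.05 rad, catches within 2 mm of rest; tubs flat on the worktop and still; scanner upright on its pad, within 30 mm of its middle (all of step 1 and horizontal distance between scanner_centre and scanner_pad below 0.03 m and height (world z) of scanner_centre between 0.018 and 0.032 m and angle between scanner_centre's own z axis and vertical below 0.15 rad and linear speed of each of green_tub, blue_tub below 0.02 m/s); the robot touches nothing.
It fails at once if the tomato is moved more than 4 cm (distance of tomato from where it was at the start of the episode above 0.04 m).
It fails at once if the orange mug is moved more than 4 cm (distance of orange_mug from where it was at the start of the episode above 0.04 m).
It fails at once if the green carton is moved more than 4 cm (distance of green_box from where it was at the start of the episode above 0.04 m).
Of garlic_a, garlic_b only 1 to 2 are there at a start; the rules pass over those that are not, and their reading is None.
Of lemon_a, lemon_b only 1 to 2 are there at a start; the rules pass over those that are not, and their reading is None.
At some moment in a run one of garlic_a, garlic_b, lemon_a, lemon_b, green_lid, blue_lid, scanner may be knocked a few centimetres aside while the robot is not near it.
It also fails if it takes over 210 s, if anything falls off the work surface, if the arm or the gripper's body presses on something with over 40 N, if the wrist force passes 120 N, or if a joint passes its speed limit or range.

## Robot

A 6-joint arm with a two-finger parallel gripper is mounted at the origin on a cart in front of the work surface, level with it; the furniture and walls round the work are solid. World frame = base frame: x ahead of the robot, y to its left, z up, the work surface at z = 0. Lengths are in m, angles in degrees, forces in N, time in s.
With the tool pointing down it reaches from about 0.35 to 0.875 m from the base axis. Payload 4.2 kg.
Tool frame: the origin (TCP) lies midway between the tips of the shut fingers; the grasp point (between the pads) lies 19 mm behind it; z points along the fingers, y is the line along which they close (so a half turn about z gives the same grasp; the last joint's range is limited). The gripper opens to 87 mm and grips with 3 to 60 N. Pads are 19 mm wide; open, the fingers measure 117 mm over their backs; the gripper's body (75 mm by 190 mm) begins 51 mm behind the grasp point.
Start: joints at [83.4, 22.042, 0.453, 0, -68.411, -14.817], TCP at [0.228, 0.582, 0.223] pointing down, gripper open.
Joint ranges: [-179.83, 179.83], [-69.29, 118.12], [-61.27, 80.66], [-181.25, 117.63], [-171.15, -9.14], [-177.46, 177.46]. Speed limits (degrees/s): [159.86, 159.86, 180, 180, 180, 180].

## Interface

Orientations are given as a 3x3 rotation matrix whose columns are the frame's x, y, z axes.
In Python, from station import r, cams gives the robot as it stands.
- The arm moves only by the tool play_rows, never from a script. Its argument "commands" is text: rows parted by semicolons, each of 6 numbers parted by spaces: the shift along the world's x, y, z normalised to -1 to 1, where 1 is 30 mm, then the turn, a rotation vector about the world's x, y, z normalised to -1 to 1, where 1 is 0.15 rad. A call has 1 to 20 rows; each row shifts and turns the commanded pose from where the row before left it; what a row does not reach is not made up. A row lasts 1/10 s, in which the tool goes at most 50 mm and 8.59 degrees, less where a joint would pass 70% of its speed; a pose out of reach is approached as far as the arm can. A call with a number of a shift or a turn outside -1 to 1 is refused whole. A call with a gripper value outside its range is refused whole. "grip" is the finger opening in mm, from 0 to 87, set as the call begins (left out, the last holds). The fingers move at their own pace and stop on an object; the grip force is fixed at half the most. Time passes only in rows, so rows that do not move let the fingers close. It gives the time, the measured TCP pose, the force, the opening and the grip force at its end, in the units of the state.
- r.sense(): the state, without advancing time (a new reading comes with each control period).
- cams.capture(name): name is "scene" or "top"; returns (picture, depth): 400x640x3 uint8, blue, green, red; 400x640 float32, m along the optical axis (not along the pixel's ray), 0 where there is no reading.
- cams.camera_info(name): a dict with "mtx" (3x3 intrinsics, pixels), "R" (3x3) and "t" (3): a world point X has camera coordinates R X + t. Camera axes: x right, y down, z forward; pixel columns grow to the right and rows downward; lengths in m; the calibration is good to about 2 mm. A picture is of the moment at which its call begins. camera_info takes no time and is no camera call.
- r.finish_job(): hands the job in; it is judged then, once.
The state is a dict: "time_s": time; "joints": joint angles; "joint_velocities": joint speeds; "effort": joint torques, N m; "tcp_pos": TCP position; "ee_rot": TCP orientation; "wrist_force": force on the tool from outside, world axes, zero at the start; "moment": the same for the moment, N m; "gripper_width": opening from 0.0 (shut) to 1.0 (fully open); "gripper_force": force on a finger pad.
Only numpy, scipy, OpenCV 4.12 (cv2) and the standard library are available. Lean on these libraries where they do the work, as an engineer would, in place of code of your own. Each camera call takes 0.05 s, during which the arm holds its last target. There are 200 camera calls.

## Working session

There is one attempt and no reset: what is moved stays moved. The work goes in short steps, Python scripts to look and compute and a tool call to move; the robot and the scene stay as the last step left them, time stands still between calls to the robot, and variables do not carry over. Pictures are saved under pics/ and viewed, at most 14 in all, crops included, and the job is handed in when it is done.

Besides the shell and the picture viewer there is one more tool, called in YAML: its name, and indented under it one key for each argument. play_rows: Moves the arm, as the interface text tells. Scaled input: -1 to 1 covers 30 mm each way for a shift and 0.15 rad each way for a turn. Its arguments: {"type":"object","properties":{"commands":{"type":"string"},"grip":{"type":"number"}},"required":["commands"]}

```bash
ls; mkdir -p pics; python3 - <<'E'
from station import r,cams
import cv2,numpy as np
for n in("scene","top"):
    p,d=cams.capture(n); cv2.imwrite(f"pics/{n}0.png",p); np.save(f"pics/{n}0.npy",d)
    c=cams.camera_info(n); print(n,c["mtx"].round(1).tolist(),(-c["R"].T@c["t"]).round(3),c["R"].round(2).tolist())
s=r.sense();print(s["time_s"],s["tcp_pos"],s["ee_rot"])
E
```

```text
pics
scene [[492.1, 0.0, 327.1], [0.0, 492.1, 202.0], [0.0, 0.0, 1.0]] [-0.621  0.567  1.526] [[-0.43, -0.9, -0.0], [-0.68, 0.33, -0.65], [0.59, -0.28, -0.76]]
top [[443.0, 0.0, 317.8], [0.0, 443.0, 196.5], [0.0, 0.0, 1.0]] [0.334 0.019 1.492] [[0.02, -1.0, 0.01], [-0.99, -0.02, -0.14], [0.14, -0.0, -0.99]]
0.1 [0.22800779 0.58137393 0.22158634] [[ 9.30896653e-01 -3.65282136e-01 -6.19022160e-04]
 [-3.65282651e-01 -9.30894912e-01 -1.80196952e-03]
 [ 8.19826947e-05  1.90356545e-03 -9.99998185e-01]]
```

View pics/top0.png

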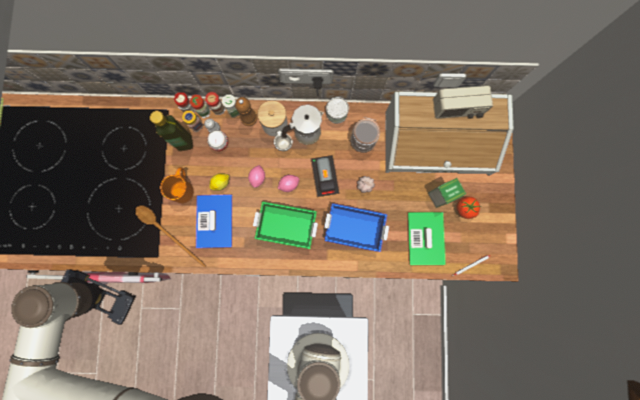

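View pics/scene0.png

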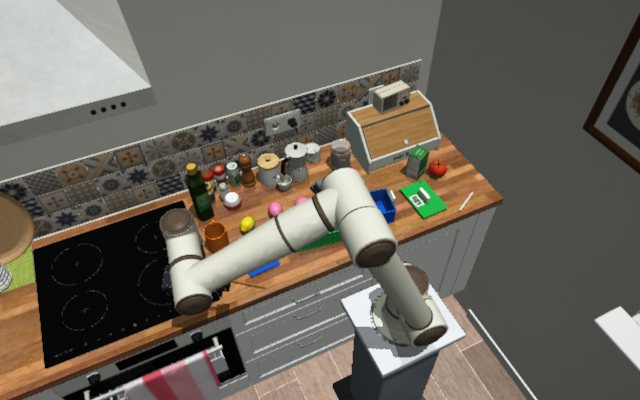

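The top view shows one lemon (220,182), one garlic (366,184), the blue lid (213,220), green lid (427,238), green tub (286,225), blue tub (356,227) and scanner (325,175). Next I'll zoom in and measure.

```bash
cat > h.py <<'E'
import cv2,numpy as np
from station import r,cams
def ray(n,u,v,z):
    c=cams.camera_info(n);R=c["R"];o=-R.T@c["t"]
    d=R.T@np.linalg.inv(c["mtx"])@np.array([u,v,1.]);return o+d*(z-o[2])/d[2]
def proj(n,X):
    c=cams.camera_info(n);q=c["mtx"]@(c["R"]@np.array(X)+c["t"]);return q[:2]/q[2]
def cloud(n,d):
    c=cams.camera_info(n);v,u=np.mgrid[:400,:640]
    P=np.stack([u,v,np.ones_like(u)],-1)@np.linalg.inv(c["mtx"]).T*d[...,None]
    return (P-c["t"])@c["R"]
# name: (hue lo,hi, smin, vmin, box u0 u1 v0 v1)
def mask(p,lo,hi,smin,vmin,smax=255):
    return cv2.inRange(cv2.cvtColor(p,cv2.COLOR_BGR2HSV),(lo,smin,vmin),(hi,smax,255))
def blob(m,u,v,rad=55):
    k=np.zeros_like(m);cv2.rectangle(k,(u-rad,v-rad),(u+rad,v+rad),255,-1)
    cs,_=cv2.findContours(m&k,0,2);return max(cs,key=cv2.contourArea)
def rect(n,c,z):
    q=np.array([ray(n,u,v,z)[:2] for u,v in c[:,0].astype(float)]).astype(np.float32)
    (x,y),(w,h),a=cv2.minAreaRect(q)
    if w<h:w,h,a=h,w,a-90
    return np.round([x,y],4),round(w,3),round(h,3),round((a+90)%180-90,1)
E
python3 - <<'E'
from h import *
p=cv2.imread("pics/top0.png");d=np.load("pics/top0.npy");W=cloud("top",d)
cv2.imwrite("pics/z0.png",cv2.resize(p[90:270,165:485],(800,450),interpolation=cv2.INTER_CUBIC))
hsv=cv2.cvtColor(p,cv2.COLOR_BGR2HSV)
for k,(u,v) in dict(gt=(286,225),bt=(356,227),bl=(225,225),gl=(433,238),sc=(322,170),le=(220,182),ga=(366,184),gar=(366,178),pink=(257,177)).items(): print(k,W[v,u].round(3),hsv[v,u])
g=mask(p,45,80,100,60);b=mask(p,100,125,100,60)
for k,m,u,v,z in (("gt",g,286,225,.074),("bt",b,356,227,.074),("bl",b,213,220,.014),("gl",g,427,238,.014)): print(k,rect("top",blob(m,u,v,45 if k!='bt' else 36),z))
print("lemon",rect("top",blob(mask(p,20,35,150,120),220,182,16),.028))
E
```

```text
gt [0.448 0.117 0.01 ] [ 68 165 215]
bt [ 0.448 -0.118  0.009] [108 174 233]
bl [0.443 0.32  0.013] [108 181 228]
gl [ 0.417 -0.375  0.012] [ 68 172 213]
sc [0.632 0.001 0.045] [ 12  86 193]
le [0.582 0.337 0.05 ] [ 30 206 240]
ga [ 0.587 -0.145  0.052] [  9  48 203]
gar [ 0.61  -0.147  0.038] [ 12  37 215]
pink [0.601 0.215 0.053] [161  57 241]
gt (array([0.445 , 0.1143]), 0.18, 0.124, 81.2)
bt (array([ 0.4425, -0.1099]), 0.18, 0.122, 80.0)
bl (array([0.4569, 0.3588]), 0.175, 0.116, 3.0)
gl (array([ 0.4169, -0.3514]), 0.173, 0.119, 1.6)
lemon (array([0.5874, 0.3465]), 0.063, 0.058, -88.6)
```

View pics/z0.png

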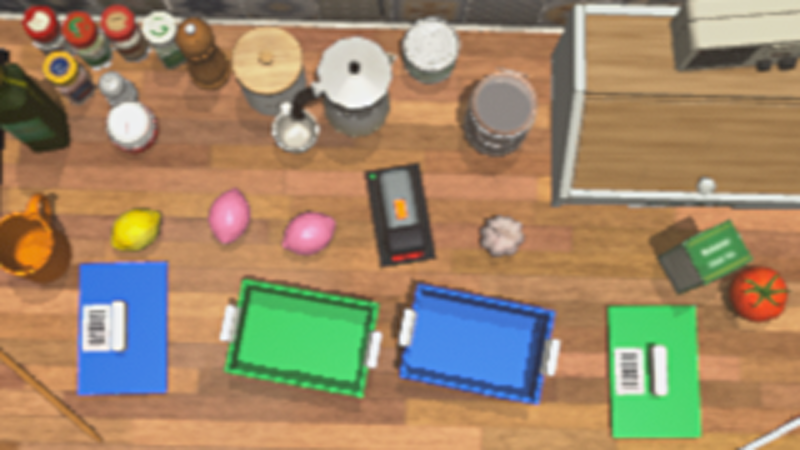

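One lemon and one garlic bulb; the pink fruits are decoys, and both labels are on the +y side of their handles. Refining catches, handles, lemon axis and scanner.

```bash
cat >> h.py <<'E'
def tub(W,x,y):
    "catch tops -> centre and long-axis angle"
    m=(abs(W[...,2]-.09)<.012)&(np.hypot(W[...,0]-x,W[...,1]-y)<.125)&(abs(W[...,1]-y)>.07)
    P=W[m];a=P[P[:,1]>y];b=P[P[:,1]<y];A,B=[(q[:,:2].min(0)+q[:,:2].max(0))/2 for q in(a,b)];e=A-B
    return ((A+B)/2).round(4),np.linalg.norm(e).round(3),np.degrees(np.arctan2(e[1],e[0])).round(1)
def pca(n,c,z):
    m=cv2.moments(np.array([ray(n,u,v,z)[:2] for u,v in c[:,0].astype(float)],np.float32)[:,None])
    a=.5*np.degrees(np.arctan2(2*m["mu11"],m["mu20"]-m["mu02"]))
    return round(m["m10"]/m["m00"],4),round(m["m01"]/m["m00"],4),round(a,1)
E
python3 - <<'E'
from h import *
p=cv2.imread("pics/top0.png");W=cloud("top",np.load("pics/top0.npy"))
print(tub(W,.445,.114),tub(W,.4425,-.11))
lm=mask(p,20,38,90,60);c=blob(lm,220,182,17);print("lemon",pca("top",c,.028),cv2.minAreaRect(c),rect("top",c,.028))
for k,x,y in(("gl",.417,-.351),("bl",.457,.359)):
    m=(W[...,2]>.032)&(W[...,2]<.06)&(np.hypot(W[...,0]-x,W[...,1]-y)<.06);Q=W[m][:,:2].astype(np.float32)
    print(k,len(Q),Q.mean(0),cv2.minAreaRect(Q))
for k,x,y,z0 in(("ga",.59,-.145,.02),("sc",.61,-.01,.03),("mug",.57,.44,.06),("pad",.61,-.01,.003),("le",.587,.346,.02)):
    m=(W[...,2]>z0)&(np.hypot(W[...,0]-x,W[...,1]-y)<(.05 if k in("ga","le") else .085));Q=W[m][:,:2].astype(np.float32)
    print(k,len(Q),W[m][:,2].max(),cv2.minAreaRect(Q),Q.min(0),Q.max(0))
E
```

```text
(array([0.4442, 0.1095]), np.float64(0.189), np.float64(83.0)) (array([ 0.4494, -0.1088]), np.float64(0.181), np.float64(79.7))
lemon (0.5876, 0.3456, np.float64(-52.8)) ((218.75674438476562, 181.45945739746094), (18.412687301635742, 18.41268539428711), 9.462322235107422) (array([0.5875, 0.3457]), 0.062, 0.062, 83.7)
gl 113 [ 0.41645747 -0.34923217] ((0.41652774810791016, -0.3503655791282654), (0.06269026547670364, 0.01828048750758171), 3.471081495285034)
bl 110 [0.45622635 0.35855308] ((0.45644816756248474, 0.3594253361225128), (0.059970442205667496, 0.017326612025499344), 3.244537115097046)
ga 210 0.060492529157673496 ((0.5910754203796387, -0.14461567997932434), (0.05367633327841759, 0.053332943469285965), 89.9344711303711) [ 0.564416   -0.17144696] [ 0.61775035 -0.11776907]
sc 441 0.055361034441683964 ((0.6203522086143494, -0.010545771569013596), (0.1154499351978302, 0.051071275025606155), 6.625148773193359) [ 0.56108207 -0.04064908] [0.67586106 0.0185425 ]
mug 331 0.10803097497016077 ((0.5785616040229797, 0.44690531492233276), (0.09395822882652283, 0.15301230549812317), 32.20744705200195) [0.51341647 0.35713243] [0.6228852 0.5144573]
pad 1064 0.055361034441683964 ((0.6117088794708252, -0.008702516555786133), (0.1632767915725708, 0.16715000569820404), 1.248810887336731) [ 0.52975696 -0.09268098] [0.6935907  0.07471273]
le 288 0.06257850524843599 ((0.5869248509407043, 0.345573753118515), (0.05591462180018425, 0.07099896669387817), 63.11235809326172) [0.54287696 0.31439114] [0.61553997 0.37605447]
```

play_rows:
  commands: "1 -.655 0 0 0 -.471;1 -.655 0 0 0 -.471;1 -.655 0 0 0 -.471;1 -.655 0 0 0 -.471;1 -.655 0 0 0 -.471;1 -.655 0 0 0 -.471;1 -.655 0 0 0 -.471;1 -.655 0 0 0 -.471;1 -.655 0 0 0 -.471;1 -.655 0 0 0 -.471;1 -.655 0 0 0 -.471;1 -.655 0 0 0 -.471;0 0 0 0 0 0;0 0 0 0 0 0"
  grip: 87

```text
time_s: 1.5
tcp_pos: [0.5884, 0.3452, 0.2214]
ee_rot: [[0.341, -0.94, -0.002], [-0.94, -0.341, -0.001], [0.0, 0.002, -1.0]]
wrist_force: [-0.2, -0.3, -1.1]
gripper_width: 0.997
gripper_force: 0.0
```

play_rows:
  commands: "0 0 -1 0 0 0;0 0 -1 0 0 0;0 0 -1 0 0 0;0 0 -1 0 0 0;0 0 -1 0 0 0;0 0 -1 0 0 0;0 0 -.9 0 0 0;0 0 0 0 0 0"

```text
time_s: 2.3
tcp_pos: [0.5867, 0.3465, 0.0135]
ee_rot: [[0.344, -0.939, -0.002], [-0.939, -0.344, -0.002], [0.001, 0.003, -1.0]]
wrist_force: [0.1, -0.2, 0.4]
gripper_width: 0.996
gripper_force: 0.0
```

play_rows:
  commands: "0 0 0 0 0 0;0 0 0 0 0 0;0 0 0 0 0 0;0 0 0 0 0 0;0 0 0 0 0 0;0 0 0 0 0 0;0 0 0 0 0 0;0 0 0 0 0 0"
  grip: 35

```text
time_s: 3.1
tcp_pos: [0.588, 0.346, 0.016]
ee_rot: [[0.342, -0.94, -0.0], [-0.94, -0.342, -0.0], [0.0, 0.0, -1.0]]
wrist_force: [-3.4, -0.0, 4.0]
gripper_width: 0.619
gripper_force: 30.0
```

play_rows:
  commands: "0 0 1 0 0 0;0 0 1 0 0 0;0 0 1 0 0 0;0 0 1 0 0 0;0 0 1 0 0 0;0 0 0 0 0 0"

```text
time_s: 3.7
tcp_pos: [0.5908, 0.3476, 0.1707]
ee_rot: [[0.343, -0.939, 0.009], [-0.939, -0.343, 0.006], [-0.003, -0.01, -1.0]]
wrist_force: [-0.4, 0.6, -0.6]
gripper_width: 0.619
gripper_force: 30.0
```

play_rows:
  commands: "-.298 -.948 0 0 0 -.218;-.298 -.948 0 0 0 -.218;-.298 -.948 0 0 0 -.218;-.298 -.948 0 0 0 -.218;-.298 -.948 0 0 0 -.218;-.298 -.948 0 0 0 -.218;-.298 -.948 0 0 0 -.218;-.298 -.948 0 0 0 -.218;-.298 -.948 0 0 0 -.218;-.298 -.948 0 0 0 -.218;-.298 -.948 0 0 0 -.218;-.298 -.948 0 0 0 -.218;-.298 -.948 0 0 0 -.218;-.298 -.948 0 0 0 -.218;-.298 -.948 0 0 0 -.218;-.298 -.948 0 0 0 -.218;0 0 0 0 0 0;0 0 0 0 0 0;0 0 0 0 0 0"

```text
time_s: 5.6
tcp_pos: [0.4453, -0.1086, 0.1651]
ee_rot: [[-0.173, -0.985, -0.0], [-0.985, 0.173, 0.0], [-0.0, 0.0, -1.0]]
wrist_force: [0.4, 0.3, -0.7]
gripper_width: 0.62
gripper_force: 30.0
```

play_rows:
  commands: "0 0 -1 0 0 0;0 0 -1 0 0 0;0 0 -1 0 0 0;0 0 -1 0 0 0;0 0 -.4 0 0 0;0 0 0 0 0 0;0 0 0 0 0 0"

```text
time_s: 6.3
tcp_pos: [0.4459, -0.1084, 0.0337]
ee_rot: [[-0.171, -0.985, 0.0], [-0.985, 0.171, -0.0], [0.0, -0.0, -1.0]]
wrist_force: [0.5, -0.1, -0.8]
gripper_width: 0.618
gripper_force: 30.0
```

Down 10 mm more, open to 70, rise.

play_rows:
  commands: "0 0 -.4 0 0 0;0 0 0 0 0 0"

```text
time_s: 6.5
tcp_pos: [0.4454, -0.1087, 0.0218]
ee_rot: [[-0.173, -0.985, 0.0], [-0.985, 0.173, 0.0], [-0.0, -0.0, -1.0]]
wrist_force: [-0.3, 0.0, -1.4]
gripper_width: 0.616
gripper_force: 30.0
```

play_rows:
  commands: "0 0 0 0 0 0;0 0 0 0 0 0;0 0 0 0 0 0;0 0 0 0 0 0;0 0 .6 0 0 0;0 0 1 0 0 0;0 0 1 0 0 0;0 0 1 0 0 0;0 0 1 0 0 0;0 0 1 0 0 0;0 0 0 0 0 0"
  grip: 68

```text
time_s: 7.6
tcp_pos: [0.4479, -0.1092, 0.1941]
ee_rot: [[-0.172, -0.985, 0.01], [-0.985, 0.172, -0.0], [-0.002, -0.01, -1.0]]
wrist_force: [-0.6, 0.4, -0.2]
gripper_width: 0.784
gripper_force: 0.0
```

```bash
cat >> h.py <<'E'
def blobz(W,x,y,rad,z0):
    m=(W[...,2]>z0)&(W[...,2]<.075)&(np.hypot(W[...,0]-x,W[...,1]-y)<rad);Q=W[m][:,:2].astype(np.float32)
    return len(Q),np.round((Q.min(0)+Q.max(0))/2,4),np.round(Q.max(0)-Q.min(0),3)
E
python3 - <<'E'
from h import *
p,d=cams.capture("top");W=cloud("top",d);cv2.imwrite("pics/t1.png",p)
print(blobz(W,.591,-.1445,.06,.02),proj("top",[.591,-.1445,.028]),W[135:150,355:375,2].max(),W[142,365])
E
```

```text
(101, array([ 0.6036, -0.1444], dtype=float32), array([0.032, 0.054], dtype=float32)) [364.98803905 184.04479494] 0.12846830228625347 [ 0.71262776 -0.13382479  0.11356035]
```

View pics/t1.png

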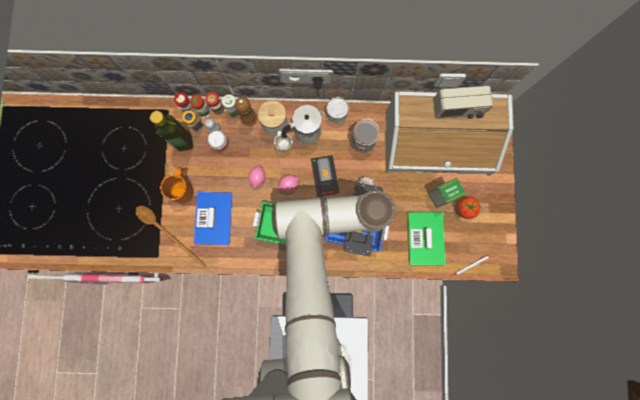

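play_rows:
  commands: ".53 -.131 0 0 0 .905;.53 -.131 0 0 0 .905;.53 -.131 0 0 0 .905;.53 -.131 0 0 0 .905;.53 -.131 0 0 0 .905;.53 -.131 0 0 0 .905;.53 -.131 0 0 0 .905;.53 -.131 0 0 0 .905;.53 -.131 0 0 0 .905;0 0 0 0 0 0;0 0 0 0 0 0;0 0 0 0 0 0"
  grip: 82

```text
time_s: 8.85
tcp_pos: [0.5872, -0.1443, 0.1889]
ee_rot: [[0.865, -0.501, -0.002], [-0.501, -0.865, 0.0], [-0.002, 0.001, -1.0]]
wrist_force: [-0.2, -0.5, 0.6]
gripper_width: 0.944
gripper_force: 0.0
```

play_rows:
  commands: "0 0 -1 0 0 0;0 0 -1 0 0 0;0 0 -1 0 0 0;0 0 -1 0 0 0;0 0 -1 0 0 0;0 0 -1 0 0 0;0 0 0 0 0 0;0 0 0 0 0 0"

```text
time_s: 9.65
tcp_pos: [0.5882, -0.1444, 0.01]
ee_rot: [[0.866, -0.499, -0.0], [-0.499, -0.866, -0.0], [-0.0, 0.001, -1.0]]
wrist_force: [0.7, -0.7, 1.1]
gripper_width: 0.941
gripper_force: 0.0
```

play_rows:
  commands: "0 0 0 0 0 0;0 0 0 0 0 0;0 0 0 0 0 0;0 0 0 0 0 0;0 0 0 0 0 0;0 0 0 0 0 0;0 0 0 0 0 0;0 0 0 0 0 0"
  grip: 35

```text
time_s: 10.45
tcp_pos: [0.5886, -0.1444, 0.0102]
ee_rot: [[0.866, -0.499, 0.001], [-0.499, -0.866, -0.0], [0.001, -0.0, -1.0]]
wrist_force: [0.2, 0.7, 4.8]
gripper_width: 0.611
gripper_force: 30.0
```

play_rows:
  commands: "0 0 1 0 0 0;0 0 1 0 0 0;0 0 1 0 0 0;0 0 1 0 0 0;0 0 1 0 0 0;0 0 0 0 0 0"

```text
time_s: 11.05
tcp_pos: [0.591, -0.1447, 0.1641]
ee_rot: [[0.867, -0.499, 0.009], [-0.499, -0.867, -0.001], [0.009, -0.004, -1.0]]
wrist_force: [0.8, -0.5, -0.1]
gripper_width: 0.611
gripper_force: 29.9
```

play_rows:
  commands: "-.48 .852 0 0 0 -.78;-.48 .852 0 0 0 -.78;-.48 .852 0 0 0 -.78;-.48 .852 0 0 0 -.78;-.48 .852 0 0 0 -.78;-.48 .852 0 0 0 -.78;-.48 .852 0 0 0 -.78;-.48 .852 0 0 0 -.78;-.48 .852 0 0 0 -.78;-.48 .852 0 0 0 -.78;0 0 0 0 0 0;0 0 0 0 0 0;0 0 0 0 0 0;0 0 -1 0 0 0;0 0 -1 0 0 0;0 0 -1 0 0 0;0 0 -1 0 0 0;0 0 0 0 0 0;0 0 -.4 0 0 0;0 0 0 0 0 0"

```text
time_s: 13.05
tcp_pos: [0.4444, 0.1105, 0.0275]
ee_rot: [[-0.123, -0.992, -0.001], [-0.992, 0.123, -0.001], [0.001, 0.001, -1.0]]
wrist_force: [-0.7, -0.2, -0.3]
gripper_width: 0.608
gripper_force: 29.9
```

play_rows:
  commands: "0 0 0 0 0 0;0 0 0 0 0 0;0 0 0 0 0 0;0 0 0 0 0 0;0 0 .6 0 0 0;0 0 1 0 0 0;0 0 1 0 0 0;0 0 1 0 0 0;0 0 1 0 0 0;0 0 1 0 0 0;0 0 0 0 0 0;0 0 0 0 0 0"
  grip: 68

```text
time_s: 14.25
tcp_pos: [0.4441, 0.1114, 0.1962]
ee_rot: [[-0.122, -0.993, 0.001], [-0.993, 0.122, 0.001], [-0.002, -0.001, -1.0]]
wrist_force: [-0.4, 0.1, -0.0]
gripper_width: 0.782
gripper_force: 0.0
```

play_rows:
  commands: "-.058 -.96 0 0 0 .724;-.058 -.96 0 0 0 .724;-.058 -.96 0 0 0 .724;-.058 -.96 0 0 0 .724;-.058 -.96 0 0 0 .724;-.058 -.96 0 0 0 .724;-.058 -.96 0 0 0 .724;-.058 -.96 0 0 0 .724;-.058 -.96 0 0 0 .724;-.058 -.96 0 0 0 .724;-.058 -.96 0 0 0 .724;-.058 -.96 0 0 0 .724;-.058 -.96 0 0 0 .724;-.058 -.96 0 0 0 .724;-.058 -.96 0 0 0 .724;-.058 -.96 0 0 0 .724;0 0 0 0 0 0;0 0 0 0 0 0;0 0 0 0 0 0"
  grip: 60

```text
time_s: 16.15
tcp_pos: [0.4159, -0.3487, 0.1947]
ee_rot: [[0.999, 0.044, -0.002], [0.044, -0.999, 0.001], [-0.002, -0.001, -1.0]]
wrist_force: [0.3, -0.2, -0.1]
gripper_width: 0.686
gripper_force: 0.0
```

```bash
python3 - <<'E'
from h import *
p,d=cams.capture("top");W=cloud("top",d);np.save("pics/W2.npy",W);cv2.imwrite("pics/t2.png",p)
print("tubs",tub(W,.445,.11),tub(W,.446,-.109))
cv2.imwrite("pics/z2.png",cv2.resize(p[150:280,180:480],(800,347),interpolation=cv2.INTER_CUBIC))
m=mask(p,45,80,100,60)
print(cv2.countNonZero(m[205:270,405:450]),W[238,433],W[230,424])
s=r.sense();print(s["time_s"],s["tcp_pos"],s["joints"])
E
```

```text
tubs (array([0.4496, 0.1073]), np.float64(0.193), np.float64(83.6)) (array([ 0.4497, -0.1105]), np.float64(0.174), np.float64(87.4))
496 [ 0.400172   -0.29567271  0.31011206] [ 0.42099132 -0.27214552  0.3089931 ]
16.2 [ 0.41616138 -0.34864046  0.19504047] [-2.28444572e+01  1.53905800e+01 -1.34866909e+01 -1.55279281e-02
 -6.11942272e+01  1.15422384e+02]
```

View pics/z2.png

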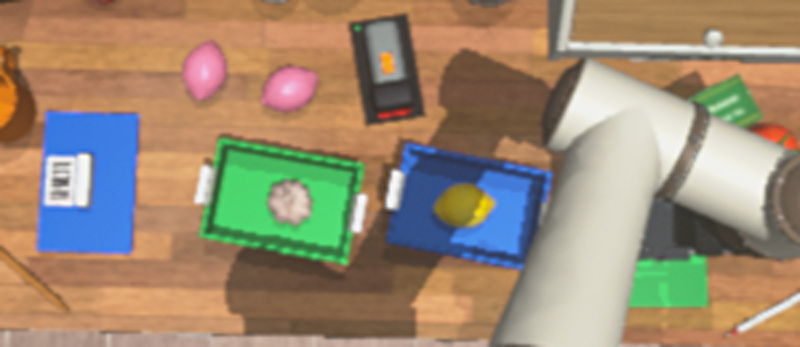

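The garlic sits in the green tub and the lemon in the blue one, and the green lid has not moved. I'm descending on its handle.

play_rows:
  commands: "0 -.04 -1 0 0 0;0 0 -1 0 0 0;0 0 -1 0 0 0;0 0 -1 0 0 0;0 0 -1 0 0 0;0 0 -.5 0 0 0;0 0 -.3 0 0 0;0 0 0 0 0 0;0 0 0 0 0 0"

```text
time_s: 17.1
tcp_pos: [0.4172, -0.3508, 0.0224]
ee_rot: [[0.999, 0.045, 0.001], [0.045, -0.999, -0.001], [0.001, 0.001, -1.0]]
wrist_force: [-0.9, -0.4, -0.6]
gripper_width: 0.688
gripper_force: 0.0
```

play_rows:
  commands: "0 0 0 0 0 0;0 0 0 0 0 0;0 0 0 0 0 0;0 0 0 0 0 0;0 0 0 0 0 0;0 0 0 0 0 0;0 0 0 0 0 0;0 0 0 0 0 0"
  grip: 5

```text
time_s: 17.9
tcp_pos: [0.4165, -0.3509, 0.0216]
ee_rot: [[0.999, 0.045, 0.0], [0.045, -0.999, -0.0], [0.0, 0.0, -1.0]]
wrist_force: [-0.3, 0.4, 0.3]
gripper_width: 0.181
gripper_force: 30.0
```

play_rows:
  commands: "0 0 1 0 0 0;0 0 1 0 0 0;0 0 1 0 0 0;0 0 1 0 0 0;0 0 1 0 0 0;0 0 0 0 0 0;0 0 0 0 0 0"

```text
time_s: 18.6
tcp_pos: [0.4162, -0.3504, 0.1716]
ee_rot: [[0.999, 0.044, 0.001], [0.044, -0.999, 0.001], [0.001, -0.0, -1.0]]
wrist_force: [0.1, 0.2, -1.1]
gripper_width: 0.182
gripper_force: 30.0
```

```bash
cat >> h.py <<'E'
def rim(n,p,d,col,x,y,zr=.074):
    "edge-line fit of tub rim: green/blue points with depth near rim height, rays cast on the rim plane"
    W=cloud(n,d);m=(mask(p,*((45,80) if col=="g" else (100,125)),90,40)>0)&(abs(W[...,2]-zr)<.014)&(abs(W[...,0]-x)<.09)&(abs(W[...,1]-y)<.115)
    v,u=np.nonzero(m);q=np.array([ray(n,a,b,zr)[:2] for a,b in zip(u,v)],np.float32)
    (cx,cy),(w,h),a=cv2.minAreaRect(q)
    if w<h:w,h,a=h,w,a-90
    return len(q),round(cx,4),round(cy,4),round(w,3),round(h,3),round((a+180)%180,1)
E
python3 - <<'E'
from h import *
p0=cv2.imread("pics/top0.png");d0=np.load("pics/top0.npy")
print("t0",rim("top",p0,d0,"g",.446,.111),rim("top",p0,d0,"b",.446,-.109))
p,d=cams.capture("top");np.save("pics/d3.npy",d);cv2.imwrite("pics/t3.png",p)
print("t3",rim("top",p,d,"g",.446,.111),rim("top",p,d,"b",.446,-.109))
ps,ds=cams.capture("scene");np.save("pics/ds3.npy",ds);cv2.imwrite("pics/s3.png",ps)
print("s3",rim("scene",ps,ds,"g",.446,.111),rim("scene",ps,ds,"b",.446,-.109))
# catches: white pixels, rays on catch top
for nm,P,D,n in(("t0",p0,d0,"top"),("t3",p,d,"top"),("s3",ps,ds,"scene")):
    W=cloud(n,D);wm=(mask(P,0,180,0,150,60)>0)&(abs(W[...,2]-.085)<.02)
    for x,y in((.455,.207),(.433,.018),(.46,-.015),(.43,-.205)):
        v,u=np.nonzero(wm&(np.hypot(W[...,0]-x,W[...,1]-y)<.045))
        if len(u)>8: print(nm,len(u),ray(n,u.mean(),v.mean(),.092).round(4))
E
```

```text
t0 (322, 0.4445, 0.1149, 0.179, 0.122, 81.1) (331, 0.4422, -0.1095, 0.18, 0.122, 79.9)
t3 (321, 0.4445, 0.1149, 0.179, 0.122, 81.1) (282, 0.442, -0.1099, 0.18, 0.122, 80.0)
s3 (297, 0.4348, 0.1192, 0.181, 0.131, 81.1) (135, 0.4338, -0.106, 0.181, 0.129, 79.9)
t0 78 [0.4588 0.2054 0.092 ]
t0 80 [0.4369 0.0097 0.092 ]
t0 82 [ 0.4559 -0.0101  0.092 ]
t0 55 [ 0.4261 -0.2019  0.092 ]
t3 75 [0.4587 0.2055 0.092 ]
t3 82 [0.4369 0.0096 0.092 ]
t3 83 [ 0.456  -0.0108  0.092 ]
s3 36 [0.4546 0.2099 0.092 ]
s3 56 [0.4351 0.0152 0.092 ]
s3 36 [ 0.4554 -0.006   0.092 ]
s3 36 [ 0.4252 -0.1992  0.092 ]
```

```bash
cat >> h.py <<'E'
def edges(n,p,d,col,x,y,ang,zr=.074):
    "outer rim sides by line fits in the tub's rough frame"
    W=cloud(n,d);m=(mask(p,*((45,80) if col=="g" else (100,125)),90,40)>0)&(W[...,2]>zr-.02)&(W[...,2]<.09)&(abs(W[...,0]-x)<.09)&(abs(W[...,1]-y)<.115)
    v,u=np.nonzero(m);q=np.array([ray(n,a,b,zr)[:2] for a,b in zip(u,v)])-[x,y]
    t=np.radians(ang);e=np.array([[np.cos(t),np.sin(t)],[-np.sin(t),np.cos(t)]]);q=q@e.T
    out=[]
    for i,lim in((0,.075),(1,.045)):
        for s in(1,-1):
            pts=[]
            for b in np.arange(-lim,lim,.006):
                k=(abs(q[:,i]-b)<.003)&(q[:,1-i]*s>0)
                if k.sum(): pts.append((b,s*(q[k,1-i]*s).max()))
            pts=np.array(pts);f=np.polyfit(*pts.T,1);r_=pts[:,1]-np.polyval(f,pts[:,0]);k=abs(r_)<.004
            f=np.polyfit(*pts[k].T,1);out.append((round(np.degrees(np.arctan(f[0])),1),round(f[1],4)))
    c=np.array([(out[2][1]+out[3][1])/2,(out[0][1]+out[1][1])/2])@e+[x,y]
    return out,c.round(4)
E
python3 - <<'E'
from h import *
p0=cv2.imread("pics/top0.png");d0=np.load("pics/top0.npy")
p=cv2.imread("pics/t3.png");d=np.load("pics/d3.npy");ps=cv2.imread("pics/s3.png");ds=np.load("pics/ds3.npy")
for a in(("top",p0,d0),("top",p,d),("scene",ps,ds)):
    print("G",edges(*a,"g",.4455,.112,82.5));print("B",edges(*a,"b",.4455,-.109,81))
E
```

```text
G ([(np.float64(-1.7), np.float64(0.0616)), (np.float64(-1.4), np.float64(-0.0585)), (np.float64(1.7), np.float64(0.091)), (np.float64(1.4), np.float64(-0.0855))], array([0.4443, 0.1149]))
B ([(np.float64(-1.0), np.float64(0.0631)), (np.float64(-0.7), np.float64(-0.0569)), (np.float64(1.0), np.float64(0.0874)), (np.float64(2.6), np.float64(-0.0887))], array([ 0.4423, -0.1092]))
G ([(np.float64(-1.5), np.float64(0.0617)), (np.float64(-1.4), np.float64(-0.0585)), (np.float64(1.7), np.float64(0.091)), (np.float64(1.4), np.float64(-0.0855))], array([0.4443, 0.1149]))
B ([(np.float64(-1.1), np.float64(0.063)), (np.float64(-0.7), np.float64(-0.0568)), (np.float64(0.9), np.float64(0.0874)), (np.float64(8.9), np.float64(-0.0851))], array([ 0.4426, -0.1074]))
G ([(np.float64(-1.1), np.float64(0.0748)), (np.float64(-1.3), np.float64(-0.0521)), (np.float64(11.7), np.float64(0.09)), (np.float64(2.5), np.float64(-0.0804))], array([0.4349, 0.1182]))
B ([(np.float64(-0.6), np.float64(0.0767)), (np.float64(0.3), np.float64(-0.0514)), (np.float64(9.0), np.float64(0.0857)), (np.float64(-13.9), np.float64(-0.08))], array([ 0.4335, -0.1042]))
```

play_rows:
  commands: ".06 .969 0 0 0 -.739;.06 .969 0 0 0 -.739;.06 .969 0 0 0 -.739;.06 .969 0 0 0 -.739;.06 .969 0 0 0 -.739;.06 .969 0 0 0 -.739;.06 .969 0 0 0 -.739;.06 .969 0 0 0 -.739;.06 .969 0 0 0 -.739;.06 .969 0 0 0 -.739;.06 .969 0 0 0 -.739;.06 .969 0 0 0 -.739;.06 .969 0 0 0 -.739;.06 .969 0 0 0 -.739;.06 .969 0 0 0 -.739;.06 .969 0 0 0 -.739;0 0 0 0 0 0;0 0 0 0 0 0;0 0 0 0 0 0;0 0 0 0 0 0"

```text
time_s: 20.7
tcp_pos: [0.4448, 0.1134, 0.1711]
ee_rot: [[-0.158, -0.987, -0.001], [-0.987, 0.158, -0.001], [0.001, 0.001, -1.0]]
wrist_force: [0.0, 0.1, -0.1]
gripper_width: 0.18
gripper_force: 30.0
```

play_rows:
  commands: "0 0 -.7 0 0 0;0 0 -.7 0 0 0;0 0 -.3 0 0 0;0 0 0 0 0 0;0 0 0 0 0 0"

```text
time_s: 21.2
tcp_pos: [0.4458, 0.1143, 0.1212]
ee_rot: [[-0.158, -0.988, 0.001], [-0.988, 0.158, 0.0], [-0.0, -0.001, -1.0]]
wrist_force: [-0.2, -0.8, -0.8]
gripper_width: 0.186
gripper_force: 30.0
```

```bash
python3 - <<'E'
from h import *
s=r.sense();print(s["time_s"],s["tcp_pos"].round(4) if hasattr(s["tcp_pos"],"round") else s["tcp_pos"],s["wrist_force"])
A,_=cams.capture("top");B,_=cams.capture("scene")
ua,va=proj("top",[.445,.113,.08]).astype(int);ub,vb=proj("scene",[.445,.113,.08]).astype(int)
print(ua,va,ub,vb)
f=lambda p,u,v:cv2.resize(p[v-50:v+50,u-65:u+65],(390,300),interpolation=cv2.INTER_CUBIC)
cv2.imwrite("pics/z4.png",np.hstack([f(A,ua,va),f(B,ub,vb)]))
E
```

```text
21.2 [0.4458 0.1143 0.1212] [-0.16752342 -0.75282718 -0.8372164 ]
285 224 316 220
```

View pics/z4.png

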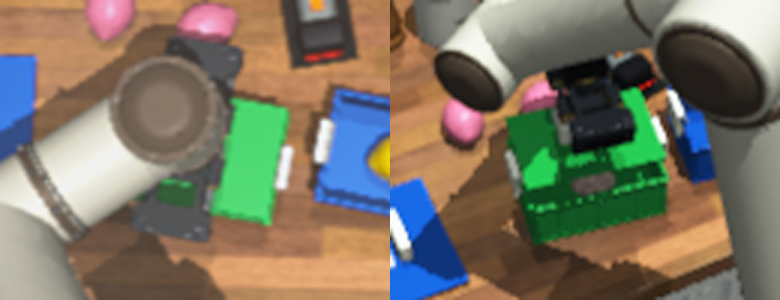

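The lid sits over the tub between its catches (right catch at about (285,165) in the left crop). Lowering to touch, then pressing.

play_rows:
  commands: "0 0 -.4 0 0 0;0 0 -.3 0 0 0;0 0 -.1 0 0 0;0 0 0 0 0 0"

```text
time_s: 21.7
tcp_pos: [0.4452, 0.1142, 0.0965]
ee_rot: [[-0.157, -0.988, -0.0], [-0.988, 0.157, -0.0], [0.001, 0.0, -1.0]]
wrist_force: [-0.0, -0.7, -1.0]
gripper_width: 0.182
gripper_force: 30.0
```

play_rows:
  commands: "0 0 -.1 0 0 0;0 0 -.1 0 0 0;0 0 0 0 0 0"

```text
time_s: 22.0
tcp_pos: [0.4455, 0.1144, 0.0904]
ee_rot: [[-0.158, -0.988, 0.001], [-0.988, 0.158, 0.0], [-0.0, -0.001, -1.0]]
wrist_force: [2.9, -0.9, -1.1]
gripper_width: 0.18
gripper_force: 30.0
```

play_rows:
  commands: "0 0 -.1 0 0 0;0 0 0 0 0 0"

```text
time_s: 22.2
tcp_pos: [0.4446, 0.1142, 0.0869]
ee_rot: [[-0.158, -0.987, -0.001], [-0.987, 0.158, -0.0], [0.001, 0.001, -1.0]]
wrist_force: [-0.4, 0.3, -1.5]
gripper_width: 0.181
gripper_force: 30.0
```

play_rows:
  commands: "0 0 -.1 0 0 0;0 0 0 0 0 0"

```text
time_s: 22.4
tcp_pos: [0.4449, 0.1143, 0.0865]
ee_rot: [[-0.157, -0.988, -0.001], [-0.988, 0.157, -0.001], [0.001, 0.0, -1.0]]
wrist_force: [-6.8, -0.3, 16.1]
gripper_width: 0.18
gripper_force: 30.0
```

play_rows:
  commands: "0 0 -.1 0 0 0;0 0 0 0 0 0"

```text
time_s: 22.6
tcp_pos: [0.4449, 0.1143, 0.0851]
ee_rot: [[-0.157, -0.988, -0.0], [-0.988, 0.157, -0.001], [0.001, -0.0, -1.0]]
wrist_force: [-11.0, -0.8, 29.3]
gripper_width: 0.181
gripper_force: 30.0
```

```bash
python3 - <<'E'
from h import *
A,d=cams.capture("top");B,ds=cams.capture("scene")
W=cloud("top",d);S=cloud("scene",ds)
for nm,p,C in(("top",A,W),("scene",B,S)):
    m=(mask(p,45,80,100,60)>0)&(np.hypot(C[...,0]-.445,C[...,1]-.114)<.12)&(C[...,2]>.055)
    print(nm,m.sum(),np.percentile(C[m][:,2],[5,25,50,75,95]).round(4))
    w=(mask(p,0,180,0,150,60)>0)&(C[...,2]>.055)&(C[...,2]<.12)&(np.hypot(C[...,0]-.445,C[...,1]-.114)<.115)
    print(C[w][:,2].max() if w.any() else None,w.sum())
f=lambda p,u,v:cv2.resize(p[v-50:v+50,u-65:u+65],(390,300),interpolation=cv2.INTER_CUBIC)
cv2.imwrite("pics/z5.png",np.hstack([f(A,285,224),f(B,316,220)]))
E
```

```text
top 754 [0.0731 0.0769 0.0794 0.0816 0.0849]
0.10450350561903186 59
scene 906 [0.063  0.0726 0.0762 0.0795 0.0852]
0.10318092933147102 57
```

View pics/z5.png

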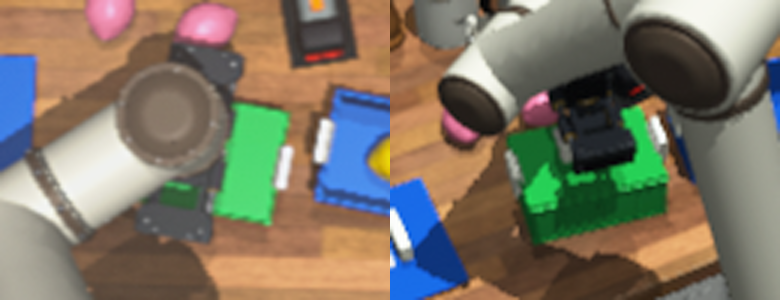

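play_rows:
  commands: "0 0 .08 0 0 0;0 0 0 0 0 0;0 0 0 0 0 0;0 0 0 0 0 0;0 0 0 0 0 0"
  grip: 45

```text
time_s: 23.2
tcp_pos: [0.4451, 0.1142, 0.0835]
ee_rot: [[-0.158, -0.987, -0.001], [-0.987, 0.158, -0.001], [0.001, 0.001, -1.0]]
wrist_force: [0.3, -0.0, 0.3]
gripper_width: 0.492
gripper_force: 0.0
```

play_rows:
  commands: "0 0 .5 0 0 0;0 0 1 0 0 0;0 0 1 0 0 0;0 0 1 0 0 0;0 0 .5 0 0 0;.029 .628 0 0 0 .913;.029 .628 0 0 0 .913;.029 .628 0 0 0 .913;.029 .628 0 0 0 .913;.029 .628 0 0 0 .913;.029 .628 0 0 0 .913;.029 .628 0 0 0 .913;.029 .628 0 0 0 .913;.029 .628 0 0 0 .913;.029 .628 0 0 0 .913;.029 .628 0 0 0 .913;.029 .628 0 0 0 .913;.029 .628 0 0 0 .913;0 0 0 0 0 0;0 0 0 0 0 0"
  grip: 60

```text
time_s: 25.2
tcp_pos: [0.4562, 0.3591, 0.2031]
ee_rot: [[0.999, 0.05, -0.001], [0.05, -0.999, -0.001], [-0.001, 0.001, -1.0]]
wrist_force: [-0.3, -0.7, 0.0]
gripper_width: 0.69
gripper_force: 0.0
```

```bash
python3 - <<'E'
from h import *
s=r.sense();print(s["time_s"],s["tcp_pos"])
A,d=cams.capture("top");B,ds=cams.capture("scene");W=cloud("top",d)
m=(mask(A,45,80,100,60)>0)&(np.hypot(W[...,0]-.445,W[...,1]-.114)<.12)&(W[...,2]>.055)
P=W[m];c=np.linalg.lstsq(np.c_[P[:,:2]-P[:,:2].mean(0),np.ones(len(P))],P[:,2],rcond=None)[0];print("plate plane",c.round(4),len(P))
h=(W[...,2]>.1)&(W[...,2]<.12)&(np.hypot(W[...,0]-.445,W[...,1]-.114)<.06);Q=W[h][:,:2].astype(np.float32);print("handle",len(Q),cv2.minAreaRect(Q))
print("rim/plate",rect("top",blob(mask(A,45,80,100,60),286,225,45),.079),tub(W,.445,.114))
for p in ((.4563,.359,.046),(.486,.361,.014),(.42,.36,.014)): u,v=proj("top",p).astype(int);print(A[v,u],W[v,u].round(3))
f=lambda p,u,v:cv2.resize(p[v-50:v+50,u-65:u+65],(390,300),interpolation=cv2.INTER_CUBIC)
cv2.imwrite("pics/z6.png",np.hstack([f(A,265,224),f(B,300,220)]))
E
```

```text
25.2 [0.45619982 0.35906322 0.20312934]
plate plane [ 0.0059 -0.0002  0.0794] 1690
handle 107 ((0.44612401723861694, 0.11640029400587082), (0.06382478028535843, 0.016111241653561592), 80.21109771728516)
rim/plate (array([0.4448, 0.1139]), 0.18, 0.124, 81.0) (array([0.445 , 0.1086]), np.float64(0.184), np.float64(82.2))
[75 72 73] [0.436 0.296 0.319]
[79 75 75] [0.458 0.293 0.314]
[226 124  57] [0.422 0.362 0.016]
```

View pics/z6.png

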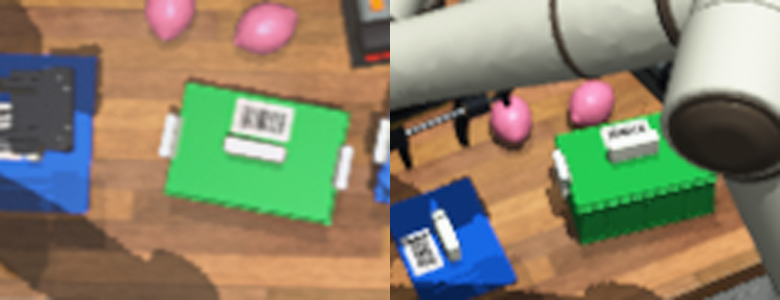

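The green lid is seated level at 79 mm with its label on the far side. Now the blue lid.

play_rows:
  commands: "0 0 -1 0 0 0;0 0 -1 0 0 0;0 0 -1 0 0 0;0 0 -1 0 0 0;0 0 -1 0 0 0;0 0 -.7 0 0 0;0 0 -.35 0 0 0;0 0 0 0 0 0;0 0 0 0 0 0"

```text
time_s: 26.2
tcp_pos: [0.4572, 0.3596, 0.0235]
ee_rot: [[0.999, 0.051, 0.001], [0.051, -0.999, 0.001], [0.001, -0.001, -1.0]]
wrist_force: [-0.7, -0.5, 0.4]
gripper_width: 0.692
gripper_force: 0.0
```

play_rows:
  commands: "0 0 0 0 0 0;0 0 0 0 0 0;0 0 0 0 0 0;0 0 0 0 0 0;0 0 0 0 0 0;0 0 0 0 0 0;0 0 0 0 0 0;0 0 0 0 0 0"
  grip: 5

```text
time_s: 27.0
tcp_pos: [0.4566, 0.3595, 0.0226]
ee_rot: [[0.999, 0.051, 0.0], [0.051, -0.999, 0.0], [0.0, -0.0, -1.0]]
wrist_force: [-0.1, 0.5, 0.1]
gripper_width: 0.18
gripper_force: 29.9
```

play_rows:
  commands: "0 0 1 0 0 0;0 0 1 0 0 0;0 0 1 0 0 0;0 0 1 0 0 0;0 0 1 0 0 0;0 0 1 0 0 0;0 0 0 0 0 0;0 0 0 0 0 0"

```text
time_s: 27.8
tcp_pos: [0.4561, 0.359, 0.2023]
ee_rot: [[0.999, 0.051, -0.001], [0.051, -0.999, 0.0], [-0.001, -0.0, -1.0]]
wrist_force: [0.6, -0.6, -2.5]
gripper_width: 0.179
gripper_force: 29.9
```

play_rows:
  commands: "-.025 -.919 0 0 0 -.703;-.025 -.919 0 0 0 -.703;-.025 -.919 0 0 0 -.703;-.025 -.919 0 0 0 -.703;-.025 -.919 0 0 0 -.703;-.025 -.919 0 0 0 -.703;-.025 -.919 0 0 0 -.703;-.025 -.919 0 0 0 -.703;-.025 -.919 0 0 0 -.703;-.025 -.919 0 0 0 -.703;-.025 -.919 0 0 0 -.703;-.025 -.919 0 0 0 -.703;-.025 -.919 0 0 0 -.703;-.025 -.919 0 0 0 -.703;-.025 -.919 0 0 0 -.703;-.025 -.919 0 0 0 -.703;-.025 -.919 0 0 0 -.703;0 0 0 0 0 0;0 0 0 0 0 0;0 0 0 0 0 0"

```text
time_s: 29.8
tcp_pos: [0.4432, -0.109, 0.2015]
ee_rot: [[-0.169, -0.986, -0.002], [-0.986, 0.169, 0.0], [0.0, 0.002, -1.0]]
wrist_force: [-0.0, 0.4, -1.1]
gripper_width: 0.183
gripper_force: 29.9
```

play_rows:
  commands: "0 0 -.8 0 0 0;0 0 -.8 0 0 0;0 0 -.8 0 0 0;0 0 -.3 0 0 0;0 0 0 0 0 0;0 0 0 0 0 0"

```text
time_s: 30.4
tcp_pos: [0.4446, -0.1091, 0.1222]
ee_rot: [[-0.168, -0.986, 0.001], [-0.986, 0.168, -0.0], [0.0, -0.001, -1.0]]
wrist_force: [0.5, 0.1, -1.0]
gripper_width: 0.183
gripper_force: 29.9
```

```bash
python3 - <<'E'
from h import *
A,d=cams.capture("top");B,_=cams.capture("scene")
ua,va=proj("top",[.445,-.109,.08]).astype(int);ub,vb=proj("scene",[.445,-.109,.08]).astype(int)
f=lambda p,u,v:cv2.resize(p[v-50:v+50,u-65:u+65],(390,300),interpolation=cv2.INTER_CUBIC)
cv2.imwrite("pics/z7.png",np.hstack([f(A,ua,va),f(B,ub,vb)]))
E
```

```text
(no output)
```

View pics/z7.png

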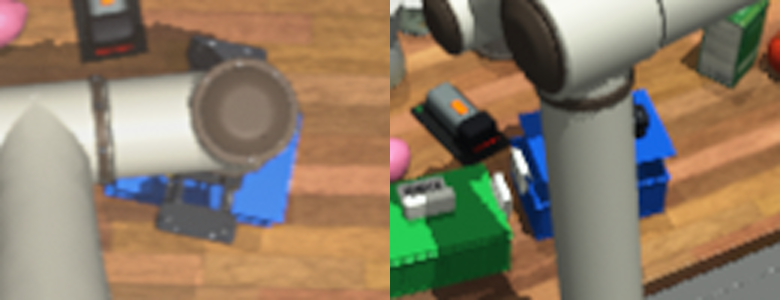

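```bash
python3 - <<'E'
from h import *
T=np.radians(80.2);e=np.array([np.cos(T),np.sin(T)]);nrm=np.array([-e[1],e[0]]);s=r.sense();tc=s["tcp_pos"][:2];print(s["tcp_pos"])
for n in("top","scene"):
    p,d=cams.capture(n);W=cloud(n,d);b=mask(p,100,125,100,40)>0
    for nm,lo,hi,z in(("lid",.1,.128,.1136),("rim",.06,.085,.074)):
        m=b&(W[...,2]>lo)&(W[...,2]<hi)&(np.hypot(W[...,0]-.444,W[...,1]+.109)<.14)
        v,u=np.nonzero(m);q=np.array([ray(n,i,j,z)[:2] for i,j in zip(u,v)])-tc
        a=q@e;c=q@nrm;print(n,nm,len(a),"long",np.percentile(a,[1,99]).round(4),"short",np.percentile(c,[1,99]).round(4))
    w=(mask(p,0,180,0,150,60)>0)&(W[...,2]>.07)&(W[...,2]<.115)&(np.hypot(W[...,0]-.444,W[...,1]+.109)<.12)
    v,u=np.nonzero(w);q=np.array([ray(n,i,j,.092)[:2] for i,j in zip(u,v)])-tc;a=q@e
    print("white +",len(a[a>0]),np.median(a[a>0]),"-",len(a[a<0]),np.median(a[a<0]) if (a<0).any() else None)
E
```

```text
[ 0.44480083 -0.10921412  0.12263768]
top lid 496 long [-0.0957  0.0744] short [-0.0233  0.0579]
top rim 52 long [-0.0864  0.0876] short [0.0552 0.0626]
white + 0 nan - 1 -0.10014608495933768
scene lid 269 long [-0.0931  0.0806] short [-0.0547  0.0628]
scene rim 81 long [-0.086   0.0914] short [-0.0523  0.0769]
white + 27 0.09406270756978265 - 0 None
  return _methods._mean(a, axis=axis, dtype=dtype,
  ret = ret.dtype.type(ret / rcount)
```

The blue lid sits about 6.5 mm off along its handle, towards −y, so I'll shift +y and recheck.

play_rows:
  commands: "-.02 .225 0 0 0 0;0 0 -.3 0 0 0;0 0 0 0 0 0;0 0 0 0 0 0"

```text
time_s: 31.0
tcp_pos: [0.4428, -0.1027, 0.112]
ee_rot: [[-0.17, -0.986, -0.001], [-0.986, 0.17, -0.0], [0.0, 0.001, -1.0]]
wrist_force: [-0.1, -0.4, -1.1]
gripper_width: 0.182
gripper_force: 29.9
```

```bash
python3 - <<'E'
from h import *
T=np.radians(80.2);e=np.array([np.cos(T),np.sin(T)]);nrm=np.array([-e[1],e[0]]);s=r.sense();tc=np.array([.444,-.109]);print(s["tcp_pos"],s["wrist_force"])
for n in("top","scene"):
    p,d=cams.capture(n);W=cloud(n,d);b=mask(p,100,125,100,40)>0
    z=s["tcp_pos"][2]-.0086
    m=b&(abs(W[...,2]-z)<.012)&(np.hypot(W[...,0]-.444,W[...,1]+.109)<.14)
    v,u=np.nonzero(m);q=np.array([ray(n,i,j,z)[:2] for i,j in zip(u,v)])-tc
    print(n,len(q),np.percentile(q@e,[1,99]).round(4),np.percentile(q@nrm,[1,99]).round(4),cv2.minAreaRect(q.astype(np.float32)))
E
```

```text
[ 0.44282859 -0.10266408  0.11203587] [-0.13419216 -0.39154295 -1.09364409]
top 516 [-0.0897  0.0812] [-0.0452  0.0602] ((-0.04412885010242462, -0.01868864893913269), (0.09772492945194244, 0.20675376057624817), 22.27884864807129)
scene 283 [-0.0868  0.0863] [-0.0528  0.0649] ((-0.006149772554636002, 0.0003045499324798584), (0.17529013752937317, 0.11901380866765976), 79.83892059326172)
```

play_rows:
  commands: "0 0 -.3 0 0 0;0 0 -.1 0 0 0;0 0 0 0 0 0"

```text
time_s: 31.4
tcp_pos: [0.443, -0.1026, 0.0999]
ee_rot: [[-0.17, -0.985, -0.001], [-0.985, 0.17, 0.0], [0.0, 0.001, -1.0]]
wrist_force: [0.4, 1.4, -0.8]
gripper_width: 0.183
gripper_force: 29.9
```

play_rows:
  commands: "0 0 -.1 0 0 0;0 0 -.1 0 0 0;0 0 0 0 0 0"

```text
time_s: 31.7
tcp_pos: [0.4437, -0.1027, 0.0945]
ee_rot: [[-0.169, -0.986, 0.001], [-0.986, 0.169, -0.0], [-0.0, -0.001, -1.0]]
wrist_force: [0.8, 0.6, 0.3]
gripper_width: 0.179
gripper_force: 29.9
```

play_rows:
  commands: "0 0 -.1 0 0 0;0 0 -.1 0 0 0;0 0 0 0 0 0"

```text
time_s: 32.0
tcp_pos: [0.4425, -0.1027, 0.0877]
ee_rot: [[-0.17, -0.985, -0.002], [-0.985, 0.17, 0.0], [0.0, 0.002, -1.0]]
wrist_force: [0.8, -0.2, -2.0]
gripper_width: 0.183
gripper_force: 29.9
```

play_rows:
  commands: "0 0 -.1 0 0 0;0 0 0 0 0 0"

```text
time_s: 32.2
tcp_pos: [0.4426, -0.1029, 0.0874]
ee_rot: [[-0.169, -0.986, -0.001], [-0.986, 0.169, -0.001], [0.001, 0.001, -1.0]]
wrist_force: [-5.7, 2.7, 18.1]
gripper_width: 0.185
gripper_force: 30.0
```

play_rows:
  commands: "0 0 -.1 0 0 0;0 0 0 0 0 0;0 0 .1 0 0 0"

```text
time_s: 32.5
tcp_pos: [0.4428, -0.1028, 0.0866]
ee_rot: [[-0.17, -0.985, 0.001], [-0.985, 0.17, -0.0], [-0.0, -0.001, -1.0]]
wrist_force: [-0.4, -0.4, -1.9]
gripper_width: 0.18
gripper_force: 30.0
```

play_rows:
  commands: "0 0 .08 0 0 0;0 0 0 0 0 0;0 0 0 0 0 0;0 0 0 0 0 0;0 0 .5 0 0 0;0 0 1 0 0 0;0 0 1 0 0 0;0 0 1 0 0 0;0 0 1 0 0 0;0 -1 0 0 0 0;0 -1 0 0 0 0;0 -1 0 0 0 0;0 -1 0 0 0 0;0 -1 0 0 0 0;0 -1 0 0 0 0;0 -1 0 0 0 0;0 -1 0 0 0 0;0 0 0 0 0 0"
  grip: 45

```text
time_s: 34.3
tcp_pos: [0.4429, -0.3453, 0.2216]
ee_rot: [[-0.173, -0.985, -0.002], [-0.985, 0.173, 0.0], [0.0, 0.002, -1.0]]
wrist_force: [0.3, 1.5, -0.3]
gripper_width: 0.519
gripper_force: 0.0
```

```bash
cat >> h.py <<'E'
def lidcheck(A,W,col,x,y):
    b=mask(A,*((45,80) if col=="g" else (100,125)),100,40)>0
    m=b&(np.hypot(W[...,0]-x,W[...,1]-y)<.12)&(W[...,2]>.055);P=W[m]
    c=np.linalg.lstsq(np.c_[P[:,:2]-P[:,:2].mean(0),np.ones(len(P))],P[:,2],rcond=None)[0]
    h=(W[...,2]>.1)&(W[...,2]<.12)&(np.hypot(W[...,0]-x,W[...,1]-y)<.06);Q=W[h][:,:2].astype(np.float32)
    w=(mask(A,0,180,0,150,60)>0)&(W[...,2]>.065)&(W[...,2]<.1)&(np.hypot(W[...,0]-x,W[...,1]-y)<.07)
    print(col,"plane",c.round(4),len(P),"handle",len(Q),cv2.minAreaRect(Q) if len(Q) else None,"label",w.sum(),W[w].mean(0).round(4) if w.any() else None)
E
python3 - <<'E'
from h import *
A,d=cams.capture("top");W=cloud("top",d);s=r.sense();print(s["time_s"],s["tcp_pos"])
lidcheck(A,W,"g",.446,.115);lidcheck(A,W,"b",.444,-.105)
m=(W[...,2]>.03)&(W[...,2]<.07)&(np.hypot(W[...,0]-.62,W[...,1]+.01)<.085);Q=W[m][:,:2].astype(np.float32);print("sc",len(Q),cv2.minAreaRect(Q))
m=(W[...,2]<.02)&(W[...,2]>-.02)&(mask(A,0,180,0,0)>=0)&(cv2.cvtColor(A,cv2.COLOR_BGR2HSV)[...,2]<70)&(abs(W[...,0]-.62)<.09)&(abs(W[...,1]+.01)<.06);Q=W[m][:,:2].astype(np.float32);print("pad",len(Q),cv2.minAreaRect(Q))
f=lambda p,u,v:cv2.resize(p[v-50:v+50,u-65:u+65],(520,400),interpolation=cv2.INTER_CUBIC)
cv2.imwrite("pics/z8.png",f(A,345,205))
E
```

```text
34.35 [ 0.44267792 -0.34376838  0.22164054]
g plane [0.0077 0.001  0.0791] 1692 handle 106 ((0.4458494484424591, 0.11639365553855896), (0.06418552994728088, 0.015886208042502403), 81.53102111816406) label 222 [0.4782 0.1101 0.0803]
b plane [-0.2655 -0.0184  0.0878] 1526 handle 106 ((0.44243910908699036, -0.10999428480863571), (0.06179952621459961, 0.01650160178542137), 80.05858612060547) label 84 [ 0.4692 -0.1359  0.0807]
sc 440 ((0.6179201602935791, -0.010201793164014816), (0.11821964383125305, 0.05093271657824516), 8.066781044006348)
pad 203 ((0.6207089424133301, -0.009350568056106567), (0.12948212027549744, 0.06844936311244965), 10.445514678955078)
```

View pics/z8.png

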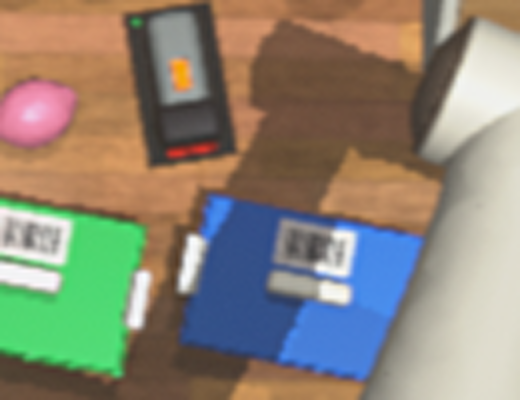

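play_rows:
  commands: ".1 .795 0 0 0 .896;.1 .795 0 0 0 .896;.1 .795 0 0 0 .896;.1 .795 0 0 0 .896;.1 .795 0 0 0 .896;.1 .795 0 0 0 .896;.1 .795 0 0 0 .896;.74 .795 0 0 0 .896;.74 .795 0 0 0 .896;.74 .795 0 0 0 .896;.74 .795 0 0 0 .896;.74 .795 0 0 0 .896;.74 .795 0 0 0 .896;.74 .795 0 0 0 .896;0 0 0 0 0 0;0 0 0 0 0 0;0 0 0 0 0 0"
  grip: 80

```text
time_s: 36.05
tcp_pos: [0.6186, -0.0087, 0.2227]
ee_rot: [[0.99, 0.139, -0.001], [0.139, -0.99, -0.0], [-0.001, -0.0, -1.0]]
wrist_force: [0.0, 0.6, 0.2]
gripper_width: 0.921
gripper_force: 0.0
```

```bash
python3 - <<'E'
from h import *
for n in("top","scene"):
    A,d=cams.capture(n);W=cloud(n,d)
    b=(mask(A,100,125,100,40)>0)&(np.hypot(W[...,0]-.443,W[...,1]+.109)<.1)&(W[...,2]>.06)&(W[...,2]<.1)
    P=W[b]
    print(n,len(P),np.percentile(P[:,2],[5,50,95]).round(4))
    for k in(1,-1): q=P[(P[:,1]+.109)*k>.03];print(k,len(q),np.median(q[:,2]).round(4))
E
```

```text
top 1672 [0.0737 0.0795 0.0847]
1 649 0.0796
-1 625 0.0796
scene 484 [0.0683 0.0769 0.083 ]
1 0 nan
-1 310 0.0771
  return _methods._mean(a, axis=axis, dtype=dtype,
  ret = ret.dtype.type(ret / rcount)
```

Both lids are seated at about 79 mm. Now the scanner: shift y by −1.5 mm, go down to TCP 11 mm and grip.

play_rows:
  commands: "0 -.05 -1 0 0 0;0 0 -1 0 0 0;0 0 -1 0 0 0;0 0 -1 0 0 0;0 0 -1 0 0 0;0 0 -1 0 0 0;0 0 -.7 0 0 0;0 0 0 0 0 0;0 0 -.25 0 0 0;0 0 0 0 0 0"

```text
time_s: 37.15
tcp_pos: [0.6199, -0.0105, 0.015]
ee_rot: [[0.99, 0.139, 0.001], [0.139, -0.99, 0.0], [0.001, -0.0, -1.0]]
wrist_force: [-1.1, 0.1, 0.5]
gripper_width: 0.921
gripper_force: 0.0
```

play_rows:
  commands: "0 0 0 0 0 0;0 0 0 0 0 0;0 0 0 0 0 0;0 0 0 0 0 0;0 0 0 0 0 0;0 0 0 0 0 0;0 0 0 0 0 0;0 0 0 0 0 0"
  grip: 20

```text
time_s: 37.95
tcp_pos: [0.6196, -0.0102, 0.0145]
ee_rot: [[0.99, 0.14, 0.0], [0.14, -0.99, 0.0], [0.0, -0.0, -1.0]]
wrist_force: [-0.5, 0.8, 0.5]
gripper_width: 0.487
gripper_force: 29.5
```

play_rows:
  commands: "0 0 .7 0 0 0;0 0 1 0 0 0;0 0 1 0 0 0;0 0 1 0 0 0;0 0 1 0 0 0;0 0 1 0 0 0;0 0 0 0 0 0;0 0 0 0 0 0"

```text
time_s: 38.75
tcp_pos: [0.6191, -0.0102, 0.1851]
ee_rot: [[0.99, 0.139, -0.0], [0.139, -0.99, 0.001], [-0.0, -0.001, -1.0]]
wrist_force: [0.5, 0.8, -2.2]
gripper_width: 0.483
gripper_force: 29.5
```

play_rows:
  commands: "-.073 .77 -.214 0 0 0;-.073 .77 -.214 0 0 0;-.073 .77 -.214 0 0 0;-.073 .77 -.214 0 0 0;-.073 .77 -.214 0 0 0;-.073 .77 -.214 0 0 0;0 0 0 0 0 0;0 0 0 0 0 0;0 0 0 0 0 0"

```text
time_s: 39.65
tcp_pos: [0.606, 0.1276, 0.1458]
ee_rot: [[0.99, 0.139, -0.002], [0.139, -0.99, -0.001], [-0.002, 0.001, -1.0]]
wrist_force: [0.5, -0.6, -0.8]
gripper_width: 0.481
gripper_force: 29.5
```

```bash
python3 - <<'E'
from h import *
A,d=cams.capture("top");B,ds=cams.capture("scene");W=cloud("top",d);s=r.sense();print(s["tcp_pos"])
lidcheck(A,W,"g",.446,.115)
f=lambda p,u,v:cv2.resize(p[v-50:v+50,u-65:u+65],(390,300),interpolation=cv2.INTER_CUBIC)
cv2.imwrite("pics/z9.png",np.hstack([f(A,290,200),f(B,320,210)]))
E
```

```text
[0.60637074 0.12742803 0.14657063]
g plane [0.0084 0.0013 0.0793] 1658 handle 106 ((0.445821076631546, 0.11644984781742096), (0.06415987014770508, 0.016212444752454758), 82.04252624511719) label 210 [0.4779 0.1089 0.0809]
```

View pics/z9.png

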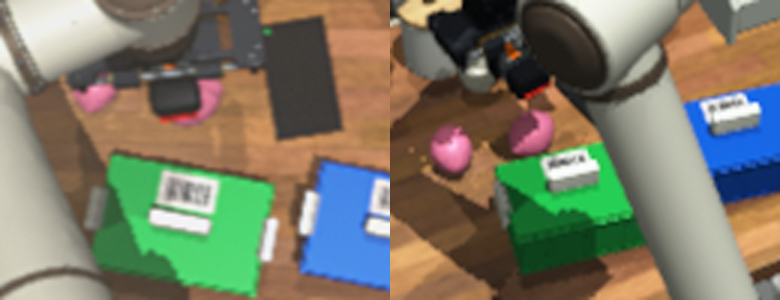

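The scanner head (window at about (178,117)) points at the green label (187,190). Holding for over two seconds.

play_rows:
  commands: "0 0 0 0 0 0;0 0 0 0 0 0;0 0 0 0 0 0;0 0 0 0 0 0;0 0 0 0 0 0;0 0 0 0 0 0;0 0 0 0 0 0;0 0 0 0 0 0;0 0 0 0 0 0;0 0 0 0 0 0;0 0 0 0 0 0;0 0 0 0 0 0;0 0 0 0 0 0;0 0 0 0 0 0;0 0 0 0 0 0;0 0 0 0 0 0;0 0 0 0 0 0;0 0 0 0 0 0;0 0 0 0 0 0;0 0 0 0 0 0"

```text
time_s: 41.75
tcp_pos: [0.6064, 0.1283, 0.1468]
ee_rot: [[0.99, 0.14, 0.0], [0.14, -0.99, -0.0], [0.0, 0.0, -1.0]]
wrist_force: [0.0, -0.5, -1.7]
gripper_width: 0.479
gripper_force: 29.5
```

play_rows:
  commands: "0 0 0 0 0 0;0 0 0 0 0 0;0 0 0 0 0 0"

```text
time_s: 42.05
tcp_pos: [0.6064, 0.1283, 0.1468]
ee_rot: [[0.99, 0.14, 0.0], [0.14, -0.99, -0.0], [0.0, 0.0, -1.0]]
wrist_force: [0.4, 0.1, -1.8]
gripper_width: 0.486
gripper_force: 29.5
```

```bash
python3 - <<'E'
from h import *
A,d=cams.capture("top");W=cloud("top",d)
b=(mask(A,100,125,100,40)>0)&(np.hypot(W[...,0]-.443,W[...,1]+.109)<.1)&(W[...,2]>.06)&(W[...,2]<.1);print(np.median(W[b][:,2]))
lidcheck(A,W,"b",.442,-.109)
m=(cv2.cvtColor(A,cv2.COLOR_BGR2HSV)[...,2]<75)&(abs(W[...,2])<.02)&(abs(W[...,0]-.62)<.09)&(abs(W[...,1]+.01)<.06)
c=blob((m*255).astype(np.uint8),*proj("top",[.62,-.01,.006]).astype(int),30);print("pad",rect("top",c,.006))
E
```

```text
0.07956692189790987
b plane [ 0.0006 -0.0019  0.0793] 1702 handle 106 ((0.44197404384613037, -0.11023972928524017), (0.062373366206884384, 0.015968257561326027), 80.01044464111328) label 216 [ 0.4738 -0.1177  0.0809]
pad (array([ 0.6206, -0.0078]), 0.129, 0.072, 11.1)
```

play_rows:
  commands: "-.073 -.908 0 0 0 .283;-.073 -.908 0 0 0 .283;-.073 -.908 0 0 0 .283;-.073 -.908 0 0 0 .283;-.073 -.908 0 0 0 .283;-.073 -.908 0 0 0 .283;-.073 -.908 0 0 0 .283;0 0 0 0 0 0;0 0 0 0 0 0;0 0 0 0 0 0"

```text
time_s: 43.1
tcp_pos: [0.5913, -0.0617, 0.1469]
ee_rot: [[0.906, 0.424, 0.0], [0.424, -0.906, 0.0], [0.0, 0.0, -1.0]]
wrist_force: [-0.4, 0.7, -1.9]
gripper_width: 0.485
gripper_force: 29.5
```

```bash
python3 - <<'E'
from h import *
s=r.sense();R=np.array(s["ee_rot"]);t=np.array(s["tcp_pos"])
c=t+[0,0,.0095];u=R[:,0];w=c-.0575*u-[0,0,.006];b=(-u-[0,0,1])/2**.5
L=np.array([.4748,-.1165,.0795]);k=(L-w)@b;print(c,k,L-w-k*b,s["wrist_force"])
E
```

```text
[ 0.59128849 -0.06174518  0.15640527] 0.10049782370271476 [-4.42788011e-05 -2.65289068e-04  2.04413006e-04] [-0.41244565  0.65147509 -1.90121474]
```

play_rows:
  commands: "0 0 0 0 0 0;0 0 0 0 0 0;0 0 0 0 0 0;0 0 0 0 0 0;0 0 0 0 0 0;0 0 0 0 0 0;0 0 0 0 0 0;0 0 0 0 0 0;0 0 0 0 0 0;0 0 0 0 0 0;0 0 0 0 0 0;0 0 0 0 0 0;0 0 0 0 0 0;0 0 0 0 0 0;0 0 0 0 0 0;0 0 0 0 0 0;0 0 0 0 0 0;0 0 0 0 0 0;0 0 0 0 0 0;0 0 0 0 0 0"

```text
time_s: 45.1
tcp_pos: [0.5911, -0.0623, 0.1468]
ee_rot: [[0.906, 0.424, 0.0], [0.424, -0.906, 0.0], [0.0, 0.0, -1.0]]
wrist_force: [-0.3, -0.1, -1.5]
gripper_width: 0.484
gripper_force: 29.5
```

play_rows:
  commands: "0 0 0 0 0 0;0 0 0 0 0 0;0 0 0 0 0 0"

```text
time_s: 45.4
tcp_pos: [0.5911, -0.0623, 0.1468]
ee_rot: [[0.906, 0.424, -0.0], [0.424, -0.906, 0.0], [-0.0, -0.0, -1.0]]
wrist_force: [0.0, 0.4, -0.8]
gripper_width: 0.486
gripper_force: 29.5
```

```bash
python3 - <<'E'
from h import *
A,d=cams.capture("top");B,ds=cams.capture("scene")
f=lambda p,u,v:cv2.resize(p[v-50:v+50,u-65:u+65],(390,300),interpolation=cv2.INTER_CUBIC)
cv2.imwrite("pics/z10.png",np.hstack([f(A,345,205),f(B,370,190)]))
E
```

```text
(no output)
```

View pics/z10.png

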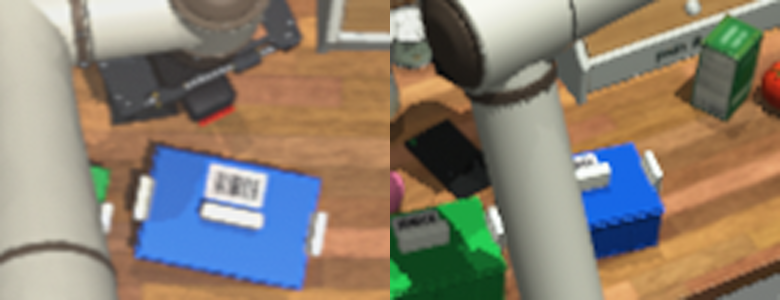

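Beam is on the blue label and held. Now returning the scanner to its pad.

play_rows:
  commands: ".19 .347 0 0 0 -.396;.19 .347 0 0 0 -.396;.19 .347 0 0 0 -.396;.19 .347 0 0 0 -.396;.19 .347 0 0 0 -.396;0 0 0 0 0 0;0 0 0 0 0 0;0 0 -.9 0 0 0;0 0 -.9 0 0 0;0 0 -.9 0 0 0;0 0 -.9 0 0 0;0 0 -.4 0 0 0;0 0 0 0 0 0;0 0 -.2 0 0 0;0 0 0 0 0 0;0 0 0 0 0 0"

```text
time_s: 47.1
tcp_pos: [0.6203, -0.0102, 0.0219]
ee_rot: [[0.99, 0.14, 0.002], [0.14, -0.99, 0.0], [0.002, -0.0, -1.0]]
wrist_force: [0.4, 0.5, -1.8]
gripper_width: 0.481
gripper_force: 29.5
```

play_rows:
  commands: "0 0 -.12 0 0 0;0 0 -.1 0 0 0;0 0 0 0 0 0;0 0 0 0 0 0"

```text
time_s: 47.5
tcp_pos: [0.62, -0.0102, 0.0145]
ee_rot: [[0.99, 0.14, 0.001], [0.14, -0.99, 0.0], [0.001, 0.0, -1.0]]
wrist_force: [-0.2, 0.4, 1.0]
gripper_width: 0.482
gripper_force: 29.6
```

play_rows:
  commands: "0 0 0 0 0 0;0 0 0 0 0 0;0 0 0 0 0 0;0 0 0 0 0 0;0 0 0 0 0 0;0 0 .5 0 0 0;0 0 1 0 0 0;0 0 1 0 0 0;0 0 1 0 0 0;0 0 1 0 0 0;0 0 1 0 0 0;0 0 1 0 0 0;0 0 0 0 0 0"
  grip: 75

```text
time_s: 48.8
tcp_pos: [0.6222, -0.0102, 0.2148]
ee_rot: [[0.99, 0.141, 0.01], [0.141, -0.99, 0.001], [0.01, 0.001, -1.0]]
wrist_force: [-0.5, -0.4, -0.6]
gripper_width: 0.861
gripper_force: 0.0
```

play_rows:
  commands: "-.5 1 0 0 0 0;-.5 1 0 0 0 0;-.5 1 0 0 0 0;-.5 1 0 0 0 0;-.5 1 0 0 0 0;-.5 1 0 0 0 0;-.5 1 0 0 0 0;-.5 1 0 0 0 0;-.5 1 0 0 0 0;-.5 1 0 0 0 0;0 0 0 0 0 0;0 0 0 0 0 0"

```text
time_s: 50.0
tcp_pos: [0.469, 0.2899, 0.2086]
ee_rot: [[0.99, 0.141, -0.001], [0.141, -0.99, -0.001], [-0.001, 0.001, -1.0]]
wrist_force: [-0.2, 0.9, -0.1]
gripper_width: 0.861
gripper_force: 0.0
```

```bash
python3 - <<'E'
from h import *
A,d=cams.capture("top");W=cloud("top",d);s=r.sense();print(s["time_s"],s["tcp_pos"],s["wrist_force"])
lidcheck(A,W,"g",.446,.115);lidcheck(A,W,"b",.442,-.109)
m=(W[...,2]>.03)&(W[...,2]<.075)&(np.hypot(W[...,0]-.62,W[...,1]+.01)<.085);Q=W[m][:,:2].astype(np.float32);print("sc",len(Q),cv2.minAreaRect(Q),W[m][:,2].max())
cv2.imwrite("pics/z11.png",cv2.resize(A[130:280,160:490],(800,364),interpolation=cv2.INTER_CUBIC))
E
```

```text
50.05 [0.46935132 0.28933732 0.20871603] [-0.01911642 -0.58395205  0.15523436]
g plane [0.0066 0.0022 0.0792] 1692 handle 107 ((0.4458034038543701, 0.11658873409032822), (0.06355930119752884, 0.016238315030932426), 81.70122528076172) label 218 [0.4779 0.1098 0.0805]
b plane [-0.0012 -0.0029  0.0794] 1702 handle 105 ((0.4422443211078644, -0.10987038910388947), (0.06186581403017044, 0.016255276277661324), 80.14474487304688) label 214 [ 0.4737 -0.1177  0.0808]
sc 444 ((0.6205846071243286, -0.007642906159162521), (0.11547663062810898, 0.05103803426027298), 12.669953346252441) 0.05674986025683847
```

View pics/z11.png

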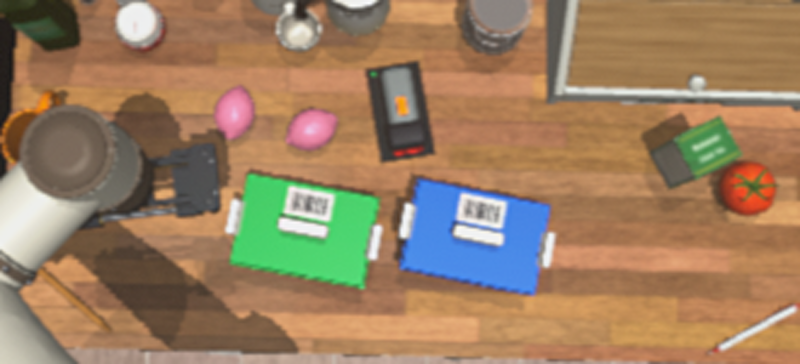

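Both tubs are shut and level, the scanner at (400,110) lies on its pad, and the bystanders haven't moved. Handing in.

```bash
python3 -c "
from station import r
print(r.finish_job())"
```

```text
the job is handed in; nothing more can be done
None
```

I handed the job in at about 50 s of the 210 s limit; no verdict came back. Garlic and lemon are in their tubs, both lids read seated and level, both labels were scanned for over two seconds, and the scanner is back on its pad.

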